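# Slide the cover plate out over the end of the bench ledge

## Task

Push the thin aluminium plate back so that it lies flat and square against the rail along the far side of its ledge, and slide it along the rail towards the dry bath (the grey heater with the drilled metal block) until about 3 cm of the plate sticks out past that end of the ledge, where its edge can be got hold of later. Only push it with the fingertips, never lift it, and leave everything else standing where it is. Finish with the hand clear of everything.

Things in the scene. Friction and masses are not known exactly. Their poses are not given: they have to be found in the camera images.
- ledge_top (a point): Centre of the flat top of the ledge: a fixed grey board on dark steel legs, 150 mm deep (its x) by 340 mm long (its y), top face at this point, 60 mm above the table. x points away from the robot's side to the rail, y along the ledge, z up; the two ends of the ledge are at y = +170 and -170 mm and are open. A fixed dark steel rail stands along the whole far side: its inner face is at x = +63 mm, it is 12 mm thick and rises 16 mm above the top face.
- plate: The loose bare aluminium plate lying flat on the ledge, 80 mm (its x) by 120 mm (its y, roughly along the ledge) by 6 mm thick, about 0.15 kg, sharp square edges. Origin at the centre of its underside, z up. It slides with ordinary friction (a push of 1 to 3 N) and lies flat against the rail when its origin is at x = +23 mm in the ledge's frame.
- plate_left_edge (a point): Middle of the plate's short edge at its +y end (60 mm from the plate's centre, half-way up its thickness); axes as the plate's.
- plate_right_edge (a point): Middle of the plate's short edge at its -y end (60 mm from the plate's centre, half-way up its thickness); axes as the plate's.
- dry_bath_mid (a point): Centre of the fixed dry bath at table height: a low grey heater unit, 220 x 160 mm and 100 mm high, with a drilled aluminium block on top. It stands either to the left (+y) or to the right (-y) of the ledge; a round white vortex mixer with a black rubber cup, 145 mm wide and 95 mm high, stands at the other side.
- jar_left: Small loose white screw-cap jar, 24 mm across and 35 mm high, standing on the ledge near its front corner at the +y end (about x = -57 mm, y = +154 mm in the ledge's frame). Origin at the centre of its underside. To be left alone.
- jar_right: The same kind of jar near the front corner at the -y end. To be left alone.
- bottle: Loose clear glass bottle with a blue cap, 60 mm across and 120 mm high, on the table beyond the ledge. Origin at the centre of its underside. To be left alone.
- beaker: Loose clear plastic beaker, 70 mm across and 80 mm high, on the table beyond the ledge. Origin at the centre of its underside. To be left alone.
- tip_box: Loose white box with a clear lid, 85 x 125 mm and 64 mm high, on the table beyond the ledge. Origin at the centre of its underside. To be left alone.
- tube_rack: Loose blue rack of short capped tubes, 70 x 110 mm and 50 mm high, on the table nearer the robot than the ledge, on the left. Origin at the centre of its underside. To be left alone.
There are look-alikes about, which are no part of the job. Leave any black, brown or purple look-alike of the plate alone.

How it is judged:
By the outcome, as a careful person would: the job done as asked, in the order asked, and still so for the second after the job is handed in, with the robot touching nothing.
It also fails if it takes over 54 s, if anything falls off the work surface, if the arm or the gripper's body presses on something with over 40 N, if the wrist force passes 120 N, or if a joint passes its speed limit or range.

## Robot

A 6-joint arm with a two-finger parallel gripper is mounted at the origin on the work surface. World frame = base frame: x ahead of the robot, y to its left, z up, the work surface at z = 0. Lengths are in m, angles in rad, forces in N, time in s.
With the tool pointing down it reaches from about 0.35 to 0.85 m from the base axis. Payload 8.1 kg.
Tool frame: the origin (TCP) lies on the centre line of the jaws, within the pads' length; the fingertips stand robot.tips_ahead ahead of it and the grasp point (between the pads) lies 8 mm behind it (robot.tips_ahead is the distance from the TCP to the fingertips, in m); z points along the fingers, y is the direction in which the jaws open and shut (so a half turn about z gives the same grasp; the last joint's range is limited). The gripper opens to 93 mm and grips with 3 to 60 N. Pads are 15 mm wide; open, the fingers measure 128 mm over their backs; the gripper's body (75 mm by 188 mm) begins 65 mm behind the grasp point.
Start: joints at [1.126, 0.13, 1.488, -0, 1.523, -0.085], TCP at [0.211, 0.562, 0.23] pointing down, gripper open.
Joint ranges: [-2.96, 2.96], [-0.89, 2.26], [0.02, 2.5], [-1.34, 4.48], [0, 2.73], [-2.66, 2.66]. Speed limits (rad/s): [2.39, 2.39, 2.79, 3.14, 3.14, 3.14].

## Interface

Orientations are given as a rotation vector (axis times angle).
In Python, from plant import monitor, eyes, job, robot gives the robot as it stands.
- The arm moves only by the tool servo_tool, never from a script. Its argument "plan" is a list that holds one entry, the list of rows, each a list of 7 numbers: the closure, from -1 (fully open) to 1 (shut), so that 0 is half open, then the shift along the world's x, y, z in mm, then the turn, a rotation vector about the world's x, y, z in rad. In form: [[[hand, dx, dy, dz, ax, ay, az], ...]]. A call has 1 to 12 rows; each row shifts and turns the commanded pose from where the row before left it; what a row does not reach is not made up. A row lasts 1/10 s, in which the tool goes at most 50 mm and 8.59 degrees, less where a joint would pass 70% of its speed; a pose out of reach is approached as far as the arm can. A call with a gripper value outside its range is refused whole. The fingers move at their own pace and stop on an object; "force" is the grip in N (left out, the last holds). Time passes only in rows, so rows that do not move let the fingers close. It gives the time, the measured TCP pose, the force and the opening at its end, in the units of the state.
- monitor.read_state(): the state, without advancing time (a new reading comes with each control period).
- eyes.read_camera(name): name is "scene" or "top" or "wrist"; returns the picture (400x640x3 uint8, red, green, blue); there is no depth.
- eyes.camera_info(name): a dict with "mtx" (3x3 intrinsics, pixels), "R" (3x3) and "t" (3): a world point X has camera coordinates R X + t. Camera axes: x right, y down, z forward; pixel columns grow to the right and rows downward; lengths in m; the calibration is good to about 2 mm. The wrist camera is an equidistant fisheye: a pixel r from the principal point sees the ray r / f radians off the axis. A picture is of the moment at which its call begins: read the wrist's pose just before it. camera_info takes no time and is no camera call; for the wrist camera it gives the pose at the moment of the call.
- job.close_job(): hands the job in, once; it reports no verdict.
The state is a dict: "t": time; "q": joint angles; "dq": joint speeds; "joint_torque": joint torques, N m; "tool_pos": TCP position; "orientation": TCP orientation; "force": force on the tool from outside, world axes, zero at the start; "wrist_torque": the same for the moment, N m; "opening": finger opening in m.
Only numpy, scipy, OpenCV 4.12 (cv2) and the standard library are available. Lean on these libraries where they do the work, as an engineer would, in place of code of your own. Each camera call takes 0.05 s, during which the arm holds its last target. There are 200 camera calls.

## Working session

There is one attempt and no reset: what is moved stays moved. The work goes in short steps, Python scripts to look and compute and a tool call to move; the robot and the scene stay as the last step left them, time stands still between calls to the robot, and variables do not carry over. Pictures are saved under pics/ and viewed, about 8 in all and at most 12, crops included, and the job is handed in when it is done.

Besides the shell and the picture viewer there is one more tool, called in YAML: its name, and indented under it one key for each argument. servo_tool: Moves the arm, as the interface text tells. Its arguments: {"type":"object","properties":{"plan":{"type":"array"},"force":{"type":"number"}},"required":["plan"]}

```bash
mkdir -p pics; ls
python3 - <<'E'
from plant import monitor, eyes, job, robot
import cv2
print(robot.tips_ahead); s=monitor.read_state(); print(s)
for n in("top","scene"):
    cv2.imwrite(f"pics/{n}0.png",cv2.resize(eyes.read_camera(n)[:,:,::-1],(800,500),interpolation=cv2.INTER_CUBIC))
    print(eyes.camera_info(n))
E
```

```text
pics
0.011
{'t': 0.0, 'q': array([ 1.12557159e+00,  1.31180285e-01,  1.48928611e+00, -3.86059792e-06,
        1.52298930e+00, -8.54078476e-02]), 'dq': array([-0.00097422,  0.00172836, -0.00044182,  0.00047298, -0.0015395 ,
       -0.00127005]), 'joint_torque': array([ 3.57257755e-03, -5.59840536e+01, -4.91768789e+01,  7.73963076e-02,
        3.53456615e-02, -1.52497364e-04]), 'tool_pos': array([0.21100737, 0.56108129, 0.22857226]), 'orientation': array([-5.62067734e-01, -3.09040943e+00,  2.82520603e-03]), 'force': array([-0.07795674,  0.28230898,  0.3037764 ]), 'wrist_torque': array([ 0.00757096, -0.02727639, -0.0038794 ]), 'opening': 0.09304513147202681}
{'mtx': array([[415.44214788,   0.        , 316.33811575],
       [  0.        , 415.44214788, 198.24109393],
       [  0.        ,   0.        ,   1.        ]]), 'R': array([[ 0.02384411, -0.99946044,  0.0225897 ],
       [-0.99518103, -0.02587965, -0.0945778 ],
       [ 0.09511138, -0.02022572, -0.99526114]]), 't': array([-0.04560096,  0.49542443,  1.21636738])}
{'mtx': array([[471.62330438,   0.        , 312.96890194],
       [  0.        , 471.62330438, 197.59292626],
       [  0.        ,   0.        ,   1.        ]]), 'R': array([[ 0.71362977,  0.70003627,  0.02611083],
       [ 0.39344712, -0.36969087, -0.84174107],
       [-0.57959634,  0.61096471, -0.53924966]]), 't': array([-0.33563098, -0.13914967,  1.69487032])}
```

View pics/top0.png

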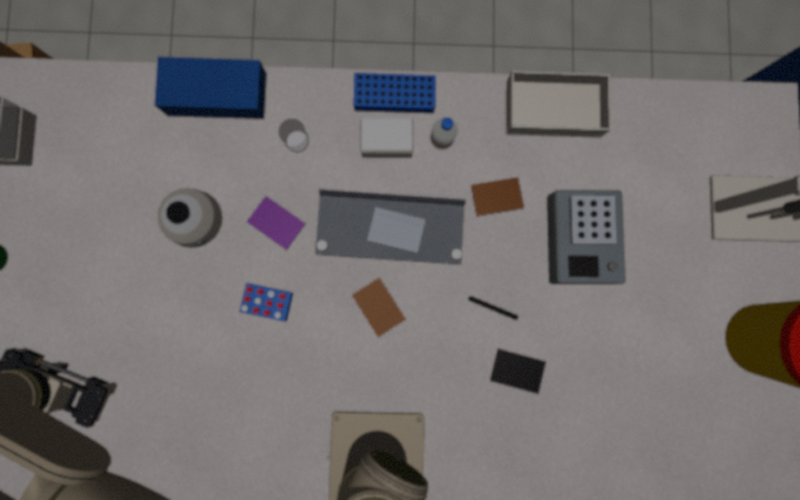

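View pics/scene0.png

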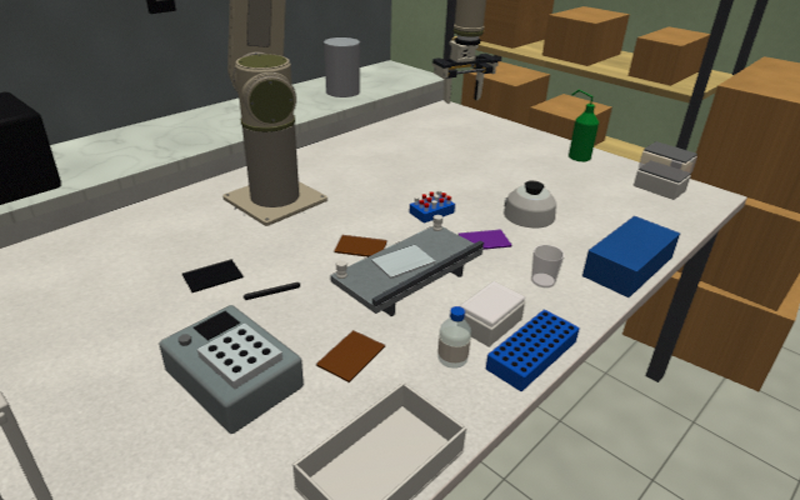

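The top view shows the ledge at (390,228), with the aluminium plate on it at about (397,229). The dry bath is on the right, which is -y, at (586,237), and the mixer is on the left. Next I'll enlarge the ledge.

```bash
cat > h.py <<'E'
from plant import monitor, eyes, job, robot
import cv2, numpy as np
def crop(n,x0,y0,w,h,k,f):
    im=eyes.read_camera(n)[y0:y0+h,x0:x0+w,::-1]
    cv2.imwrite(f"pics/{f}.png",cv2.resize(im,None,fx=k,fy=k,interpolation=cv2.INTER_CUBIC))
def ray(n,uv,z):
    c=eyes.camera_info(n); R,t=c["R"],c["t"]
    d=R.T@np.linalg.solve(c["mtx"],[uv[0],uv[1],1]); o=-R.T@t
    return o+d*(z-o[2])/d[2]
E
python3 -c "
from h import *
crop('top',245,145,135,75,5.9,'c1')"
```

```text
(no output)
```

View pics/c1.png

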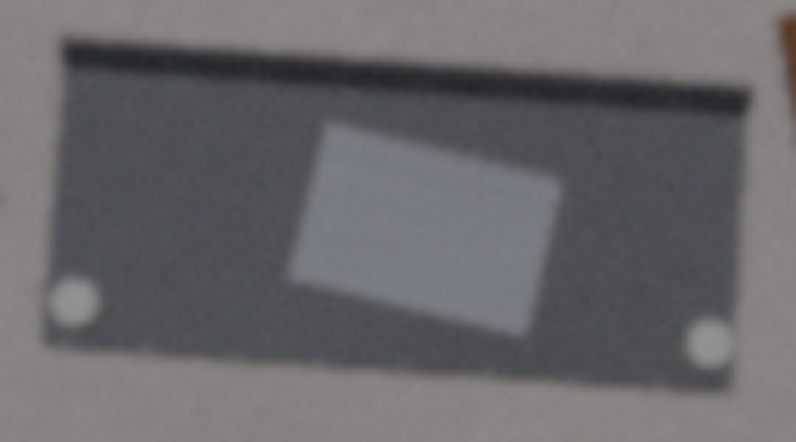

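```bash
cat >> h.py <<'E'
P=lambda u,v,z,x0=245,y0=145,k=5.9: ray('top',(x0+(u+.5)/k-.5,y0+(v+.5)/k-.5),z)
E
python3 - <<'E'
from h import *
np.set_printoptions(precision=4,suppress=True)
FL,FR=P(43,346,.06),P(731,390,.06); BL,BR=P(64,40,.076),P(750,90,.076)
IL,IR=P(66,68,.076),P(747,112,.076)
pc=[P(*a,.066) for a in((327,122),(562,182),(525,336),(290,281))]
print(FL,FR,BL,BR,np.linalg.norm(FL-FR),np.linalg.norm((BL-BR)))
y=(FL-FR)+(BL-BR); th=np.arctan2(y[1],y[0])-np.pi/2; print('th',th,[np.arctan2(d[1],d[0])-np.pi/2 for d in(FL-FR,BL-BR,IL-IR)])
c=(FL+FR+BL+BR)[:2]/4; A=np.array([[np.cos(th),-np.sin(th)],[np.sin(th),np.cos(th)]])
print('c',c)
L=lambda p:(A.T@(p[:2]-c))*1e3
for n,p in dict(FL=FL,FR=FR,BL=BL,BR=BR,IL=IL,IR=IR,jl=P(74,302,.095),jr=P(708,343,.095)).items(): print(n,L(p))
for p in pc: print('plate',p,L(p))
pm=sum(pc)/4;d=pc[0]-pc[1]; print(pm,L(pm),np.arctan2(d[1],d[0])-np.pi/2-th,[np.linalg.norm(pc[i]-pc[i-1]) for i in range(4)])
print(ray('top',(586*.8,205*.8),.1),L(ray('top',(586*.8,205*.8),.1)), L(ray('top',(549*.8,240*.8),.1)),L(ray('top',(480*.8,198*.8),0)),L(ray('top',(443*.8,125*.8),.12)))
E
```

```text
[0.4737 0.1531 0.06  ] [ 0.4607 -0.1845  0.06  ] [0.6225 0.1465 0.076 ] [ 0.6072 -0.1897  0.076 ] 0.3378808737076682 0.336606657536837
th -0.04197461516296075 [np.float64(-0.038510376721459405), np.float64(-0.04545196744609736), np.float64(-0.03726692239561169)]
c [ 0.541  -0.0187]
FL [-74.486  168.7966]
FR [ -73.3155 -169.0822]
BL [ 74.486  168.4451]
BR [  73.3155 -168.1595]
IL [ 60.7291 166.3713]
IR [  62.2998 -167.2689]
jl [-55.1397 150.998 ]
jr [ -54.2135 -151.8288]
plate [0.5873 0.0173 0.066 ] [44.7468 37.8767]
plate [ 0.5607 -0.099   0.066 ] [ 22.998  -79.4707]
plate [ 0.4841 -0.0823  0.066 ] [-54.1482 -65.9907]
plate [0.5082 0.0332 0.066 ] [-35.0015  50.4433]
[ 0.5351 -0.0327  0.066 ] [ -5.3512 -14.2854] -0.1832574586971123 [np.float64(0.08073236218616675), np.float64(0.11934585849563525), np.float64(0.07831506923915782), np.float64(0.11799776541445493)]
[ 0.5984 -0.4635  0.1   ] [  75.9605 -442.0678] [ -10.0292 -360.3981] [  95.6508 -216.9095] [ 232.052  -103.7802]
```

The ledge measures true: 338 mm long, and the jars and rail are within about 3 mm of where they should be. Its yaw is about -0.04. In the ledge frame the plate is at (-5,-14) and yawed -0.18. I'll move over the front side with the jaws along the ledge.

servo_tool:
  plan:
    - [[0,18,-43,0,0,0,0.027],[0,18,-43,0,0,0,0.027],[0,18,-43,0,0,0,0.027],[0,18,-43,0,0,0,0.027],[0,18,-43,0,0,0,0.027],[0,18,-43,0,0,0,0.027],[0,18,-43,0,0,0,0.027],[0,18,-43,0,0,0,0.027],[0,18,-43,0,0,0,0.027],[0,18,-43,0,0,0,0.027],[0,18,-43,0,0,0,0.027],[0,18,-43,0,0,0,0.027]]
  force: 20

```text
t: 1.35
tool_pos: [0.4275, 0.0437, 0.2296]
orientation: [0.055, 3.141, 0.0]
force: [0.6, 0.4, 0.2]
opening: 0.0462
```

```bash
cat >> h.py <<'E'
th=-.040; c0=np.array([.541,-.0187]); A0=np.array([[np.cos(th),-np.sin(th)],[np.sin(th),np.cos(th)]])
from scipy.spatial.transform import Rotation as Ro
def st():
    s=monitor.read_state(); R=Ro.from_rotvec(s['orientation']).as_matrix()
    print('t %.2f tcp'%s['t'],s['tool_pos'].round(4),'ledge',(A0.T@(s['tool_pos'][:2]-c0)*1e3).round(1),'jawyaw %.3f tilt'%np.arctan2(R[1,1],R[0,1]),R[:2,2].round(3),'F',s['force'].round(1),'open %.4f'%s['opening'],'q',s['q'].round(2))
def to(x,y,z):
    s=monitor.read_state(); w=c0+A0@np.array([x,y])/1e3
    print('go',((np.r_[w,z]-s['tool_pos'])*1e3).round(1))
E
python3 -c "
from h import *
st(); to(-82,-16,.15); to(-82,-16,.0735)"
```

```text
t 1.35 tcp [0.4275 0.0437 0.2296] ledge [-116.    57.8] jawyaw 1.536 tilt [0. 0.] F [0.6 0.4 0.2] open 0.0462 q [-0.02 -0.35  1.93  0.    1.56 -1.55]
go [ 31.  -75.1 -79.6]
go [  31.   -75.1 -156.1]
```

servo_tool:
  plan:
    - [[0,16,-38,0,0,0,-0.005],[0,15,-37,0,0,0,0],[0,0,0,-45,0,0,0],[0,0,0,-45,0,0,0],[0,0,0,-40,0,0,0],[0,0,0,-20,0,0,0],[0,0,0,0,0,0,0]]

```text
t: 2.05
tool_pos: [0.4549, -0.0289, 0.0758]
orientation: [-0.064, -3.134, -0.002]
force: [-0.4, -0.6, 0.7]
opening: 0.0467
```

```bash
python3 -c "
from h import *
st(); to(-82,-16,.0735)"
```

```text
t 2.05 tcp [ 0.4549 -0.0289  0.0758] ledge [-85.6 -13.6] jawyaw 1.530 tilt [-0.007  0.001] F [-0.4 -0.6  0.7] open 0.0467 q [-0.18 -0.12  2.03  0.    1.24 -1.71]
go [ 3.5 -2.5 -2.3]
```

servo_tool:
  plan:
    - [[0,0,0,0,0,0,0],[0,0,0,0,0,0,0],[0,0,0,0,0,0,0]]

```text
t: 2.35
tool_pos: [0.4597, -0.0296, 0.0816]
orientation: [0.064, 3.138, -0.001]
force: [-0.8, -0.2, 0.4]
opening: 0.0467
```

servo_tool:
  plan:
    - [[0,0,0,-4,0,0,0],[0,0,0,-3,0,0,0],[0,0,0,0,0,0,0],[0,0,0,0,0,0,0],[0,0,0,0,0,0,0]]

```text
t: 2.85
tool_pos: [0.4582, -0.0294, 0.0726]
orientation: [-0.064, -3.141, -0.0]
force: [-0.1, -0.1, 1.0]
opening: 0.0466
```

```bash
python3 -c "
from h import *
st(); to(-24.5,-16,.0735)
eyes.read_camera('top');st()"
```

```text
t 2.85 tcp [ 0.4582 -0.0294  0.0726] ledge [-82.3 -14. ] jawyaw 1.530 tilt [-0.  0.] F [-0.1 -0.1  1. ] open 0.0466 q [-0.18 -0.12  2.03  0.    1.23 -1.71]
go [57.7 -4.3  0.9]
t 2.90 tcp [ 0.4582 -0.0294  0.0727] ledge [-82.3 -14. ] jawyaw 1.530 tilt [-0.  0.] F [-0.6 -0.  -0. ] open 0.0466 q [-0.18 -0.12  2.03  0.    1.23 -1.71]
```

servo_tool:
  plan:
    - [[0,4,0,1.5,0,0,0],[0,4,0,0,0,0,0],[0,4,0,0,0,0,0],[0,4,-0.3,0,0,0,0],[0,4,-0.3,0,0,0,0],[0,4,-0.3,0,0,0,0],[0,4,-0.3,0,0,0,0],[0,4,-0.3,0,0,0,0],[0,4,-0.3,0,0,0,0],[0,4,-0.3,0,0,0,0],[0,0,0,0,0,0,0],[0,0,0,0,0,0,0]]

```text
t: 4.1
tool_pos: [0.4984, -0.0315, 0.0742]
orientation: [0.064, 3.141, 0.0]
force: [-0.3, 0.7, 0.2]
opening: 0.0469
```

```bash
python3 -c "
from h import *
st(); to(-24.5,-16,.074)
"
```

```text
t 4.10 tcp [ 0.4984 -0.0315  0.0742] ledge [-42.  -14.5] jawyaw 1.530 tilt [0. 0.] F [-0.3  0.7  0.2] open 0.0469 q [-0.17 -0.01  1.93  0.    1.22 -1.7 ]
go [17.5 -2.2 -0.2]
```

servo_tool:
  plan:
    - [[0,3,0,0,0,0,0],[0,3,0,0,0,0,0],[0,3,0,0,0,0,0],[0,3,-0.3,0,0,0,0],[0,2,-0.3,0,0,0,0],[0,2,-0.3,0,0,0,0],[0,1,0,0,0,0,0],[0,0,0,0,0,0,0],[0,0,0,0,0,0,0]]

```text
t: 5.0
tool_pos: [0.5149, -0.0324, 0.0741]
orientation: [-0.064, -3.14, -0.0]
force: [-3.3, 0.5, 2.4]
opening: 0.0464
```

```bash
python3 -c "
from h import *
st(); to(-24.5,-16,.074)
crop('top',245,145,135,75,5.9,'c2')"
```

```text
t 5.00 tcp [ 0.5149 -0.0324  0.0741] ledge [-25.5 -14.7] jawyaw 1.530 tilt [-0.001  0.   ] F [-3.3  0.5  2.4] open 0.0464 q [-0.16  0.04  1.88 -0.    1.22 -1.69]
go [ 1.  -1.3 -0.1]
```

View pics/c2.png

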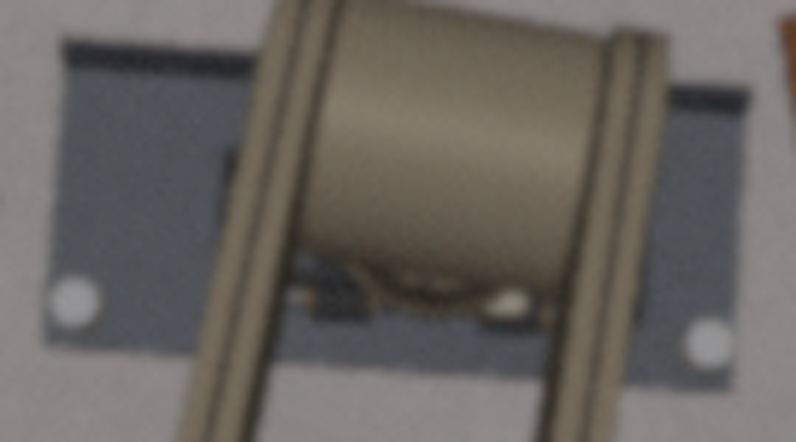

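The arm hides the plate here, though both jars are untouched at (74,302) and (708,343). I'll keep pressing gently until the force shows contact with the rail.

servo_tool:
  plan:
    - [[0,1,0,0,0,0,0],[0,1,0,0,0,0,0],[0,0,0,0,0,0,0],[0,0,0,0,0,0,0]]

```text
t: 5.45
tool_pos: [0.5152, -0.0323, 0.0739]
orientation: [-0.064, -3.137, -0.0]
force: [-12.7, 0.5, 10.9]
opening: 0.0465
```

servo_tool:
  plan:
    - [[0,-5,0,0,0,0,0],[0,-10,0,0,0,0,0],[0,-10,0,10,0,0,0],[0,0,0,30,0,0,0],[0,0,0,30,0,0,0],[0.4,8,12,0,0,0,-0.143],[0.4,8,12,0,0,0,-0.143],[0.4,8,12,0,0,0,-0.143],[0.4,8,12,0,0,0,-0.143],[0.4,8,12,0,0,0,-0.143],[0.4,8,12,0,0,0,-0.143],[0.4,8,12,0,0,0,-0.143]]

```text
t: 6.65
tool_pos: [0.5484, 0.0521, 0.1443]
orientation: [1.571, 2.72, 0.001]
force: [-0.0, 0.2, 0.7]
opening: 0.0282
```

servo_tool:
  plan:
    - [[0.4,5,4,0,0,0,-0.143],[0.4,5,4,0,0,0,-0.143],[0.4,5,4,0,0,0,-0.143],[0.4,0,0,0,0,0,-0.142],[0.4,0,0,0,0,0,0],[0.4,0,0,0,0,0,0],[0.4,0,0,0,0,0,0]]

```text
t: 7.35
tool_pos: [0.5631, 0.0635, 0.1442]
orientation: [2.264, 2.178, 0.0]
force: [-0.2, 0.0, -0.9]
opening: 0.0282
```

```bash
python3 -c "
from h import *
st(); to(20,80,.12); to(20,80,.074)
a=eyes.camera_info('wrist'); print(a)
im=eyes.read_camera('wrist')[:,:,::-1]; cv2.imwrite('pics/w1.png',im)"
```

```text
t 7.35 tcp [0.5631 0.0635 0.1442] ledge [18.8 83. ] jawyaw -0.039 tilt [0. 0.] F [-0.2  0.  -0.9] open 0.0282 q [ 0.02  0.1   1.68 -0.    1.36  0.06]
go [  1.1  -3.  -24.2]
go [  1.1  -3.  -70.2]
{'mtx': array([[309.70691629,   0.        , 323.71664524],
       [  0.        , 309.70691629, 199.50302561],
       [  0.        ,   0.        ,   1.        ]]), 'R': array([[ 9.99244286e-01, -3.88632214e-02,  7.11480227e-04],
       [-3.77061271e-02, -9.64723285e-01,  2.60551782e-01],
       [-9.43950007e-03, -2.60381707e-01, -9.65459612e-01]]), 't': array([-0.5602722 ,  0.07469069,  0.32940935])}
```

View pics/w1.png

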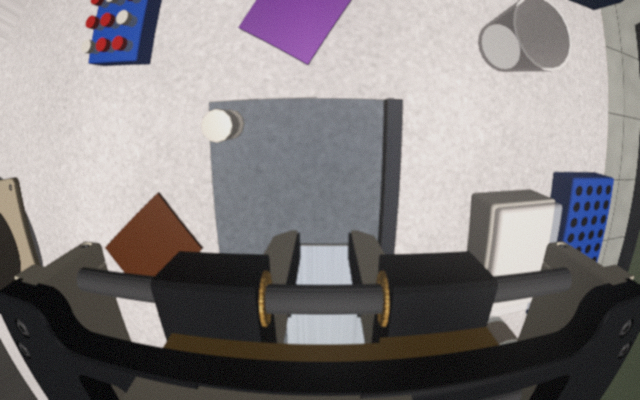

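Between the fingers, the wrist view shows the plate's left edge at about (324,246), with the rail at the right.

```bash
cat >> h.py <<'E'
def fray(uv,z,c):
    m=c['mtx'];d=np.array([uv[0]-m[0,2],uv[1]-m[1,2]])/m[0,0];r=np.hypot(*d)
    v=c['R'].T@np.r_[d/r*np.sin(r),np.cos(r)];o=-c['R'].T@c['t'];p=o+v*(z-o[2])/v[2]
    return p,(A0.T@(p[:2]-c0)*1e3).round(1)
E
python3 -c "
from h import *
c=eyes.camera_info('wrist')
for u,z in(((301,246),.066),((324,246),.066),((349,246),.066),((384,150),.076),((383,245),.076),((210,102),.06),((383,98),.076)): print(u,fray(u,z,c))"
```

```text
(301, 246) (array([0.54335013, 0.03450428, 0.066     ]), array([ 0.2, 53.3]))
(324, 246) (array([0.56219687, 0.03382675, 0.066     ]), array([19.1, 53.3]))
(349, 246) (array([0.58268818, 0.03291629, 0.066     ]), array([39.6, 53.2]))
(384, 150) (array([0.60906794, 0.11156071, 0.076     ]), array([ 62.8, 132.9]))
(383, 245) (array([0.60910196, 0.03672556, 0.076     ]), array([65.8, 58.1]))
(210, 102) (array([0.47637199, 0.15536613, 0.06      ]), array([-71.5, 171.3]))
(383, 98) (array([0.60909111, 0.14956472, 0.076     ]), array([ 61.3, 170.9]))
```

The plate is square and its left edge is at y≈+53, so its centre is at about -7. I'll lower behind that edge.

servo_tool:
  plan:
    - [[0.4,1,0,-25,0,0,0],[0.4,0,0,-25,0,0,0],[0.4,0,0,-10,0,0,0],[0.4,0,0,0,0,0,0],[0.4,0,0,-5,0,0,0],[0.4,0,0,-4.5,0,0,0],[0.4,0,0,0,0,0,0],[0.4,0,0,0,0,0,0],[0.4,0,0,0,0,0,0]]

```text
t: 8.3
tool_pos: [0.5646, 0.0636, 0.0752]
orientation: [2.267, 2.174, 0.001]
force: [-0.3, -0.1, 0.0]
opening: 0.0279
```

```bash
python3 -c "
from h import *
st(); to(20,-72.5,.074)"
```

```text
t 8.30 tcp [0.5646 0.0636 0.0752] ledge [20.3 83.2] jawyaw -0.042 tilt [ 0.001 -0.   ] F [-0.3 -0.1  0. ] open 0.0279 q [ 0.02  0.17  1.73 -0.    1.23  0.06]
go [  -6.5 -155.6   -1.2]
```

servo_tool:
  plan:
    - [[0.4,-0.3,-7,-1,0,0,0],[0.4,-0.3,-7,0,0,0,0],[0.4,-0.3,-5,0,0,0,0],[0.4,-0.2,-5,0,0,0,0],[0.4,-0.2,-5,0,0,0,0],[0.4,-0.2,-5,0,0,0,0],[0.4,-0.2,-5,0,0,0,0],[0.4,-0.2,-5,0,0,0,0],[0.4,-0.2,-5,0,0,0,0],[0.4,-0.2,-5,0,0,0,0],[0.4,-0.2,-5,0,0,0,0],[0.4,-0.2,-5,0,0,0,0]]

```text
t: 9.5
tool_pos: [0.5615, -0.0007, 0.0736]
orientation: [-2.267, -2.174, 0.0]
force: [-0.2, 0.3, 0.4]
opening: 0.028
```

```bash
python3 -c "
from h import *
st(); to(20,-72.5,.074)"
```

```text
t 9.50 tcp [ 0.5615 -0.0007  0.0736] ledge [19.7 18.8] jawyaw -0.042 tilt [-0.  0.] F [-0.2  0.3  0.4] open 0.0280 q [-0.09  0.16  1.75  0.    1.23 -0.05]
go [ -3.4 -91.2   0.4]
```

servo_tool:
  plan:
    - [[0.4,-0.2,-5,0,0,0,0],[0.4,-0.2,-5,0,0,0,0],[0.4,-0.2,-5,0,0,0,0],[0.4,-0.2,-5,0,0,0,0]]

```text
t: 9.9
tool_pos: [0.5606, -0.0207, 0.0736]
orientation: [-2.267, -2.174, -0.0]
force: [-1.8, 2.4, 1.5]
opening: 0.0279
```

```bash
python3 -c "
from h import *
st(); to(20,-72.5,.074)
im=eyes.read_camera('wrist')[100:300,160:480,::-1]; cv2.imwrite('pics/w2.png',cv2.resize(im,None,fx=2.5,fy=2.5,interpolation=cv2.INTER_CUBIC))"
```

```text
t 9.90 tcp [ 0.5606 -0.0207  0.0736] ledge [19.7 -1.2] jawyaw -0.042 tilt [-0.  0.] F [-1.8  2.4  1.5] open 0.0279 q [-0.13  0.16  1.75  0.    1.23 -0.09]
go [ -2.6 -71.2   0.4]
```

View pics/w2.png

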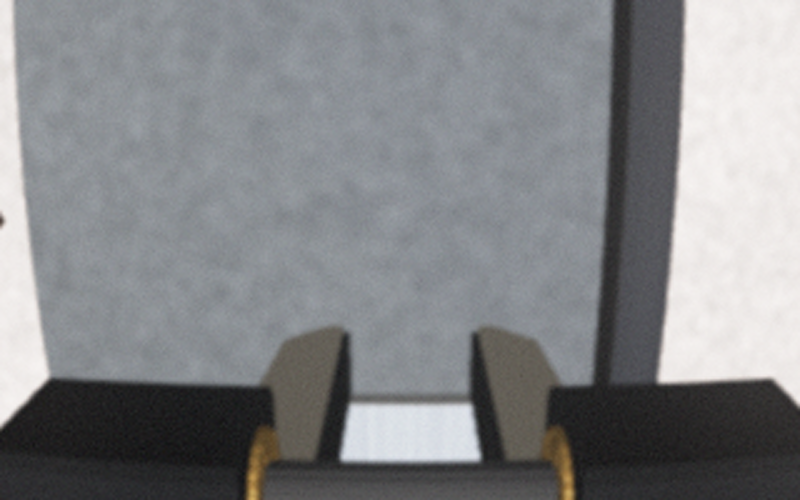

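The plate's edge sits against the fingers at crop (410,400). The push reads about 2.4 N, so contact is good and I'll go on.

servo_tool:
  plan:
    - [[0.4,-0.2,-5,0,0,0,0],[0.4,-0.2,-5,0,0,0,0],[0.4,-0.2,-5,0,0,0,0],[0.4,-0.2,-5,0,0,0,0],[0.4,-0.2,-5,0,0,0,0],[0.4,-0.2,-5,0,0,0,0],[0.4,-0.2,-5,0,0,0,0],[0.4,-0.2,-5,0,0,0,0],[0.4,-0.2,-5,0,0,0,0],[0.4,-0.2,-5,0,0,0,0],[0.4,0,0,0,0,0,0]]

```text
t: 11.05
tool_pos: [0.5588, -0.0713, 0.0736]
orientation: [2.268, 2.173, -0.0]
force: [0.4, -0.5, -0.6]
opening: 0.0281
```

servo_tool:
  plan:
    - [[0.4,-0.2,-5,0,0,0,0],[0.4,-0.2,-5,0,0,0,0],[0.4,-0.2,-4,0,0,0,0],[0.4,-0.2,-3,0,0,0,0],[0.4,-0.2,-2,0,0,0,0],[0.4,0,-1.5,0,0,0,0],[0.4,0,0,0,0,0,0],[0.4,0,0,0,0,0,0]]

```text
t: 11.85
tool_pos: [0.5578, -0.091, 0.0737]
orientation: [2.267, 2.174, -0.0]
force: [-0.3, -0.4, -0.2]
opening: 0.028
```

```bash
python3 -c "
from h import *
st(); to(20,-72.5,.074)"
```

```text
t 11.85 tcp [ 0.5578 -0.091   0.0737] ledge [ 19.7 -71.6] jawyaw -0.042 tilt [ 0. -0.] F [-0.3 -0.4 -0.2] open 0.0280 q [-0.25  0.17  1.74 -0.    1.23 -0.21]
go [ 0.3 -0.9  0.3]
```

I'll back off, rise, and swing the arm left so the top camera can see.

servo_tool:
  plan:
    - [[0.4,0,5,0,0,0,0],[0.4,0,10,0,0,0,0],[0.4,0,5,20,0,0,0],[0.4,0,0,45,0,0,0],[0.4,0,0,45,0,0,0],[0.4,-10,35,20,0,0,0],[0.4,-25,40,0,0,0,0],[0.4,-25,40,0,0,0,0],[0.4,-25,40,0,0,0,0],[0.4,-25,40,0,0,0,0],[0.4,-20,40,0,0,0,0],[0.4,0,45,0,0,0,0]]

```text
t: 13.05
tool_pos: [0.4252, 0.2109, 0.2039]
orientation: [-2.267, -2.175, -0.0]
force: [2.2, -0.2, 1.0]
opening: 0.0282
```

servo_tool:
  plan:
    - [[0.4,-10,45,0,0,0,0],[0.4,-10,45,0,0,0,0],[0.4,-10,30,0,0,0,0],[0.4,0,0,0,0,0,0],[0.4,0,0,0,0,0,0]]

```text
t: 13.55
tool_pos: [0.3969, 0.3297, 0.2035]
orientation: [2.265, 2.177, -0.001]
force: [-0.4, -0.4, 0.2]
opening: 0.028
```

```bash
python3 -c "
from h import *
st(); crop('top',245,145,135,75,5.9,'c3')"
```

```text
t 13.55 tcp [0.3969 0.3297 0.2035] ledge [-157.9  342.4] jawyaw -0.039 tilt [-0.    -0.001] F [-0.4 -0.4  0.2] open 0.0280 q [ 0.59 -0.08  1.75 -0.    1.47  0.63]
```

View pics/c3.png

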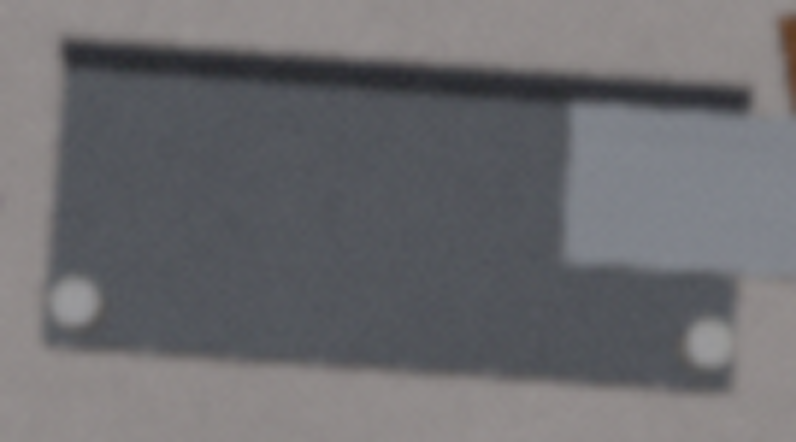

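The plate lies along the rail and sticks out past the right end, and both jars are unmoved. I'll take a closer crop to measure the overhang and squareness.

```bash
python3 -c "
from h import *
crop('top',325,150,80,60,10,'c4')"
```

```text
(no output)
```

View pics/c4.png

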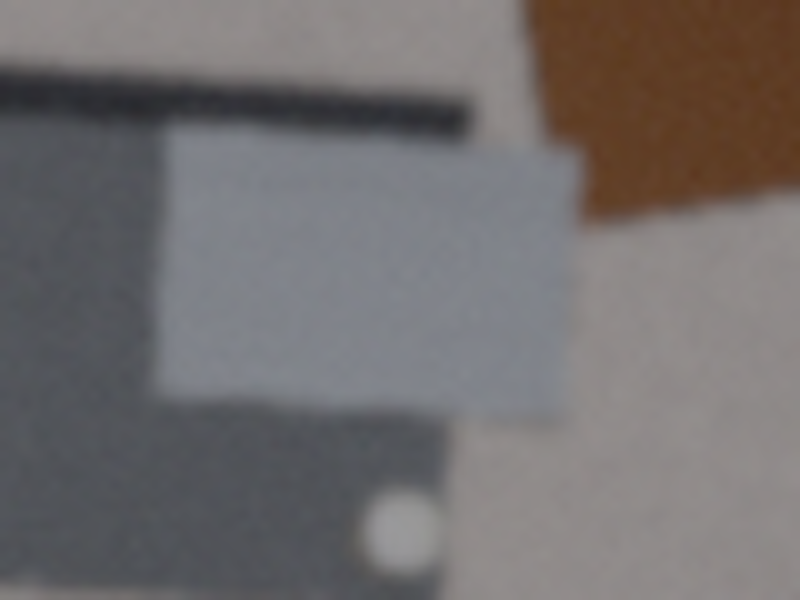

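```bash
python3 -c "
from h import *
L=lambda u,v,z:(A0.T@(P(u,v,z,325,150,10)[:2]-c0)*1e3)
q=[L(*a,.066) for a in((169,126),(582,148),(566,418),(156,395))]
for a in q: print(a.round(1))
for d in(q[0]-q[1],q[3]-q[2]): print('rot',-d[0]/d[1])
for d in(q[0]-q[3],q[1]-q[2]): print('rot',d[1]/d[0])
print(sum(q)/4,'ledge end',L(448,412,.06),L(443,560,.06),'rail end',L(468,110,.076),L(468,137,.076),L(3,120,.076))"
```

```text
[ 62.2 -81.9]
[  63.9 -202.7]
[ -15.6 -201.9]
[-16.8 -82.7]
rot 0.01415528302410598
rot 0.010158207008912581
rot 0.010396448482943334
rot -0.00993993397777883
[  23.4062815  -142.26956587] ledge end [ -15.39133549 -168.39518209] [ -58.65267068 -169.17825849] rail end [  70.84580366 -167.3375737 ] [  62.94411595 -167.74317151] [ 58.76728005 -33.18233507]
```

The centre is at x=23.4, with about 32 mm of overhang and a residual yaw of about 0.01, which may mean the left end is 1-2 mm off the rail. I'll close the fingers and press once on the front edge near the left end to make it flush, well clear of the right jar.

servo_tool:
  plan:
    - [[1,10,-45,0,0,0,0],[1,10,-45,0,0,0,0],[1,10,-45,0,0,0,0],[1,10,-45,0,0,0,0],[1,10,-45,0,0,0,0],[1,10,-45,0,0,0,0],[1,10,-45,0,0,0,0],[1,10,-45,0,0,0,0],[1,10,-45,0,0,0,0],[1,0,0,0,0,0,0],[1,0,0,0,0,0,0],[1,0,0,0,0,0,0]]

```text
t: 14.85
tool_pos: [0.4873, -0.0759, 0.2036]
orientation: [-2.268, -2.173, -0.0]
force: [-0.1, -0.5, -0.1]
opening: 0.0002
```

```bash
python3 -c "
from h import *
st(); to(-46,-106,.074)"
```

```text
t 14.85 tcp [ 0.4873 -0.0759  0.2036] ledge [-51.4 -59.3] jawyaw -0.043 tilt [-0.  0.] F [-0.1 -0.5 -0.1] open 0.0002 q [-0.26 -0.15  1.81  0.    1.48 -0.22]
go [   3.5  -46.9 -129.6]
```

servo_tool:
  plan:
    - [[1,2,-23,0,0,0,0],[1,1,-24,0,0,0,0],[1,0,0,-40,0,0,0],[1,0,0,-40,0,0,0],[1,0,0,-30,0,0,0],[1,0,0,-10,0,0,0],[1,0,0,0,0,0,0],[1,0,0,-5,0,0,0],[1,0,0,-4,0,0,0],[1,0,0,0,0,0,0],[1,0,0,0,0,0,0],[1,0,0,0,0,0,0]]

```text
t: 16.05
tool_pos: [0.4911, -0.1231, 0.0752]
orientation: [2.267, 2.174, 0.001]
force: [0.1, -0.4, -1.2]
opening: 0.0007
```

```bash
python3 -c "
from h import *
st(); to(-35,-106,.074)"
```

```text
t 16.05 tcp [ 0.4911 -0.1231  0.0752] ledge [ -45.7 -106.3] jawyaw -0.042 tilt [ 0.001 -0.   ] F [ 0.1 -0.4 -1.2] open 0.0007 q [-0.35  0.01  1.91  0.    1.22 -0.3 ]
go [10.7 -0.1 -1.2]
```

servo_tool:
  plan:
    - [[1,2,0,-1,0,0,0],[1,2,0,0,0,0,0],[1,2,0,0,0,0,0],[1,1,0,0,0,0,0],[1,1,0,0,0,0,0],[1,1,-0.2,0,0,0,0],[1,0,0,0,0,0,0],[1,0,0,0,0,0,0]]

```text
t: 16.85
tool_pos: [0.4997, -0.1231, 0.0736]
orientation: [2.268, 2.174, -0.0]
force: [0.5, 0.3, 1.0]
opening: 0.0005
```

servo_tool:
  plan:
    - [[1,1,0,0,0,0,0],[1,1,0,0,0,0,0],[1,0,0,0,0,0,0],[1,0,0,0,0,0,0]]

```text
t: 17.25
tool_pos: [0.5018, -0.1231, 0.0736]
orientation: [-2.268, -2.174, 0.0]
force: [-0.6, 0.2, 1.0]
opening: 0.0006
```

servo_tool:
  plan:
    - [[1,1,0,0,0,0,0],[1,1,0,0,0,0,0],[1,0,0,0,0,0,0],[1,0,0,0,0,0,0]]

```text
t: 17.65
tool_pos: [0.5038, -0.1231, 0.0736]
orientation: [-2.268, -2.174, 0.0]
force: [0.3, -0.2, 0.0]
opening: 0.0005
```

servo_tool:
  plan:
    - [[1,1,0,0,0,0,0],[1,1,0,0,0,0,0],[1,0,0,0,0,0,0],[1,0,0,0,0,0,0]]

```text
t: 18.05
tool_pos: [0.5058, -0.1231, 0.0736]
orientation: [2.268, 2.174, -0.0]
force: [-1.2, -0.8, -0.3]
opening: 0.0006
```

servo_tool:
  plan:
    - [[1,1,0,0,0,0,0],[1,1,0,0,0,0,0],[1,0,0,0,0,0,0],[1,0,0,0,0,0,0]]

```text
t: 18.45
tool_pos: [0.5078, -0.1231, 0.0736]
orientation: [-2.268, -2.174, 0.0]
force: [-0.6, 0.4, 0.0]
opening: 0.0004
```

servo_tool:
  plan:
    - [[1,1,0,0,0,0,0],[1,1,0,0,0,0,0],[1,0,0,0,0,0,0],[1,0,0,0,0,0,0]]

```text
t: 18.85
tool_pos: [0.5098, -0.1231, 0.0736]
orientation: [2.268, 2.174, 0.0]
force: [-1.1, 0.1, -0.1]
opening: 0.0003
```

servo_tool:
  plan:
    - [[1,1,0,0,0,0,0],[1,1,0,0,0,0,0],[1,0,0,0,0,0,0],[1,0,0,0,0,0,0]]

```text
t: 19.25
tool_pos: [0.5116, -0.1231, 0.0735]
orientation: [-2.267, -2.174, 0.0]
force: [-2.1, 0.1, 0.5]
opening: 0.0008
```

```bash
python3 -c "
from h import *
st()
im=eyes.read_camera('wrist')[100:300,160:480,::-1]; cv2.imwrite('pics/w3.png',cv2.resize(im,None,fx=2.5,fy=2.5,interpolation=cv2.INTER_CUBIC))"
```

```text
t 19.25 tcp [ 0.5116 -0.1231  0.0735] ledge [ -25.2 -105.5] jawyaw -0.042 tilt [-0.  0.] F [-2.1  0.1  0.5] open 0.0008 q [-0.33  0.07  1.85 -0.    1.22 -0.29]
```

View pics/w3.png

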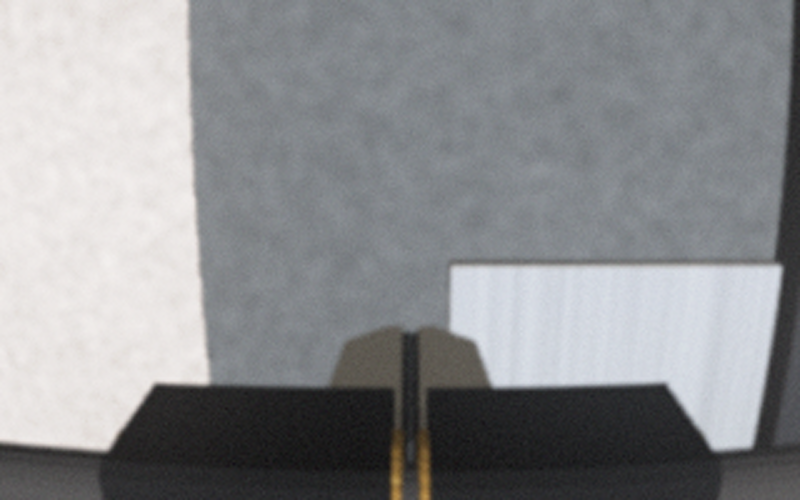

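The fingertip now touches the plate's front edge at crop (450,330), and the plate's back corner at (782,264) meets the rail. I'll press a little further.

servo_tool:
  plan:
    - [[1,1,0,0,0,0,0],[1,0,0,0,0,0,0],[1,0,0,0,0,0,0]]

```text
t: 19.6
tool_pos: [0.5118, -0.1231, 0.0734]
orientation: [-2.266, -2.173, 0.002]
force: [-6.3, -0.2, 3.6]
opening: 0.0004
```

servo_tool:
  plan:
    - [[1,1,0,0,0,0,0],[1,0,0,0,0,0,0],[1,0,0,0,0,0,0]]

```text
t: 19.9
tool_pos: [0.512, -0.1231, 0.0733]
orientation: [-2.265, -2.172, 0.004]
force: [-9.9, 0.1, 6.5]
opening: 0.0007
```

The force climbs to 10 N with almost no motion, so the plate is flush. I'll back straight off and clear away.

servo_tool:
  plan:
    - [[1,-3,0,0,0,0,0],[1,-6,0,0,0,0,0],[1,-8,0,0,0,0,0],[1,0,0,20,0,0,0],[1,0,0,45,0,0,0],[1,0,0,45,0,0,0],[1,0,20,20,0,0,0],[1,-10,45,0,0,0,0],[1,-10,45,0,0,0,0],[1,-10,45,0,0,0,0],[1,-10,45,0,0,0,0],[1,-10,45,0,0,0,0]]

```text
t: 21.1
tool_pos: [0.4458, 0.1234, 0.2038]
orientation: [2.268, 2.173, 0.001]
force: [1.5, -0.1, 0.5]
opening: 0.0001
```

servo_tool:
  plan:
    - [[1,-10,45,0,0,0,0],[1,-10,45,0,0,0,0],[1,-10,45,0,0,0,0],[1,-10,45,0,0,0,0],[1,-10,45,0,0,0,0],[1,0,0,0,0,0,0],[1,0,0,0,0,0,0],[1,0,0,0,0,0,0]]

```text
t: 21.9
tool_pos: [0.3968, 0.3459, 0.2035]
orientation: [2.268, 2.174, -0.001]
force: [0.4, -0.9, -0.6]
opening: 0.0007
```

```bash
python3 -c "
from h import *
st();crop('top',325,150,80,60,10,'c5')"
```

```text
t 21.90 tcp [0.3968 0.3459 0.2035] ledge [-158.7  358.6] jawyaw -0.042 tilt [-0.    -0.001] F [ 0.4 -0.9 -0.6] open 0.0007 q [ 0.62 -0.06  1.73 -0.    1.47  0.66]
```

View pics/c5.png

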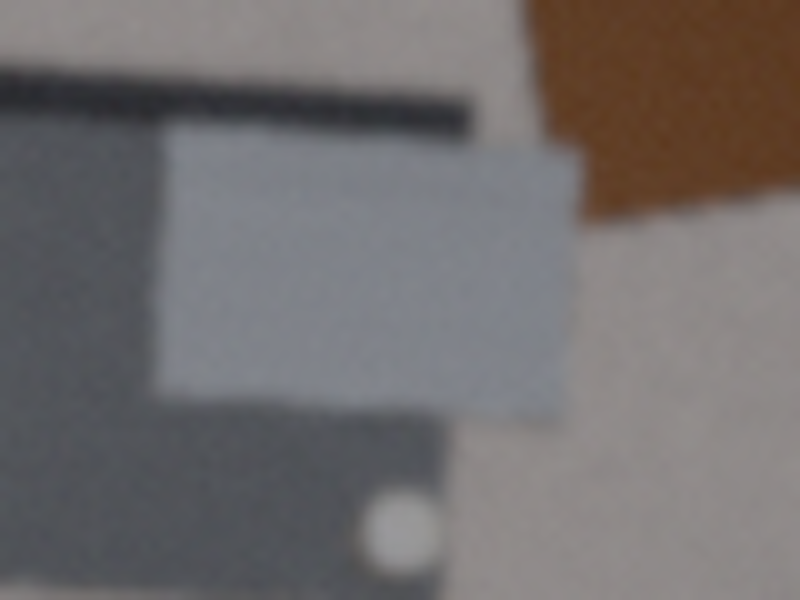

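The plate is unchanged by the press: corners at about (169,126), (582,148), (566,418) and (156,395), along the rail. The jar is still in place and the hand is far away, so I'm handing in.

```bash
python3 -c "
from h import *
print(job.close_job())"
```

```text
the job is handed in; nothing more can be done
None
```

The plate now lies flat along the rail, with about 3 cm sticking out past the ledge's -y end, towards the dry bath. I pushed its front edge back to the rail with two fingertips, slid it along by its left short edge, then pressed once more on the front edge.

- **Position:** before that last press, the top camera put the plate's centre at about x = +23 mm, y = -142 mm in the ledge's frame. I did not measure it again afterwards, but the picture looked unchanged.
- **Overhang:** by the camera it is about 32–33 mm. By the hand's stopping point it would be about 29 mm, a disagreement of 3–4 mm that I left unresolved.
- **Squareness:** the camera showed a yaw of about 0.01 rad, close to what I can measure. On the last press the force rose to 10 N with almost no motion, so I take the plate to be flush.
- **Everything else:** the right jar was unmoved in the final close view, and the left jar in the view before the last press. I took no final picture of the bottle, beaker, tip box or tube rack, but the hand stayed clear of them.
- **Finish:** I handed in at about 22 s, with the hand well clear on the left at about 0.2 m height. Every force reading I saw stayed under about 17 N.

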